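Lay out the supper tray

ROBOT

A 6-joint arm with a two-finger parallel gripper is mounted at the origin on a cart in front of the work surface, level with it; the furniture and walls round the work are solid. World frame = base frame: x ahead of the robot, y to its left, z up, the work surface at z = 0. Lengths are in m, angles in rad, forces in N, time in s.
With the tool pointing down it reaches from about 0.35 to 0.975 m from the base axis. Payload 7.1 kg.
Tool frame: the origin (TCP) lies on the mounting face of the last link; the fingertips stand 182 mm ahead of it and the grasp point (between the pads) lies 163 mm ahead of it; z points along the fingers, y is the line along which they close (so a half turn about z gives the same grasp; the last joint's range is limited). The gripper opens to 88 mm and grips with 3 to 60 N. Pads are 20 mm wide; open, the fingers measure 115 mm over their backs; the gripper's body (75 mm by 178 mm) begins 61 mm behind the grasp point.
Start: joints at [-1.259, 0.423, 1.63, -0, 1.089, -0.019], TCP at [0.203, -0.591, 0.405] pointing down, gripper open.
Joint ranges: [-3, 3], [-0.9, 2.11], [0.09, 2.58], [-1.31, 4.45], [0.11, 2.69], [-2.54, 2.54]. Speed limits (rad/s): [2.39, 2.39, 3.01, 3.14, 3.14, 3.14].

INTERFACE

Orientations are given as a unit quaternion [w, x, y, z].
In Python, from workcell import env, viewer, order gives the robot as it stands.
- The arm moves only by the tool step_arm, never from a script. Its argument "increments" is one flat list of numbers, 6 for each row, row after row: the shift along the tool's x, y, z in mm, then the turn, a rotation vector about the tool's x, y, z in rad. A call has 1 to 8 rows; each row is the pose to reach, as a shift and turn from the pose commanded when the call began, along the tool's axes at that moment; what a row does not reach only later rows make up. A row lasts 1/10 s, in which the tool goes at most 50 mm and 8.59 degrees, less where a joint would pass 70% of its speed; a pose out of reach is approached as far as the arm can. A call with a gripper value outside its range is refused whole. "gripper" is the closure, from -1 (fully open) to 1 (shut), set as the call begins (left out, the last holds). The fingers move at their own pace and stop on an object; "squeeze" is the grip in N (left out, the last holds). Time passes only in rows, so rows that repeat a pose let the fingers close. It gives the time, the measured TCP pose, the force, the opening and the grip force at its end, in the units of the state.
- env.get_state(): the state, without advancing time (a new reading comes with each control period).
- viewer.read_camera(name): name is "side" or "top" or "wrist"; returns the picture (480x640x3 uint8, blue, green, red); there is no depth.
- viewer.camera_model(name): a dict with "fx", "fy", "cx", "cy" (pixels), "k1" (the pictures are not rectified: a ray, as slopes to the right and down, at radius r is drawn at 1 + k1 r^2 times it, then the intrinsics apply), "R" (3x3) and "t" (3): a world point X has camera coordinates R X + t. Camera axes: x right, y down, z forward; pixel columns grow to the right and rows downward; lengths in m; the calibration is good to about 2 mm. A picture is of the moment at which its call begins: read the wrist's pose just before it. camera_model takes no time and is no camera call; for the wrist camera it gives the pose at the moment of the call.
- order.job_done(): hands the job in; it is judged then, once.
The state is a dict: "time": time; "joints": joint angles; "joint_vel": joint speeds; "tau": joint torques, N m; "eef_pos": TCP position; "tcp_rot": TCP orientation; "wrist_force": force on the tool from outside, world axes, zero at the start; "wrist_torque": the same for the moment, N m; "grip_width": opening from 0.0 (shut) to 1.0 (fully open); "grip_force": force on a finger pad.
Only numpy, scipy, OpenCV 4.12 (cv2) and the standard library are available. Lean on these libraries where they do the work, as an engineer would, in place of code of your own. Each camera call takes 0.05 s, during which the arm holds its last target. There are 200 camera calls.

TASK

Lay out the tray for supper: stand the salt shaker on the middle coaster, the black-capped spice jar on the coaster next to the mug and the yellow-capped one on the coaster next to the tin, so that the salt is between them, and set the tea light on top of the tin. Everything stands upright and well centred in its place, and nothing is left held. Leave the mug, the tin and the cork stopper where they stand.

Things in the scene. Friction and masses are not known exactly. Their poses are not given: they have to be found in the camera images.
- mug_tea: loose dark grey mug, 88 mm across and 106 mm tall, standing at one end of the tray (left or right, it varies), about 80 mm beyond the coaster there, handle to the back. Origin at its underside, 19 mm from the cup's centre towards the handle; the handle points along -y, z up
- tin_tomato: loose white and red food tin, 75 mm across and 58 mm tall, standing at the other end of the tray, about 80 mm beyond the coaster there; flat top 70 mm above the worktop. origin at the centre of its underside, z up along its axis
- salt_shaker: loose grey salt shaker with a clear waist, round, 90 mm tall, 44 mm across up to 70 mm, above that a narrower domed top 34 mm across; can be gripped round its body 55 mm up. About 0.1 kg. origin at the centre of its underside, z up along its axis
- spice_black: loose clear spice jar with a black cap and green label, round, 41 mm across, 104 mm tall; can be gripped at 65 mm up. About 0.11 kg. origin at the centre of its underside, z up along its axis
- spice_yellow: loose spice jar with a mustard-yellow cap and brown-red label, round, 45 mm across, 100 mm tall; can be gripped at 65 mm up. About 0.11 kg. origin at the centre of its underside, z up along its axis
- tea_light: loose tea light, a red candle in a round metal cup 38 mm across and 15 mm tall, about 15 g; gripped across its cup with the fingertips about 6 mm above its underside. It is low and may stand about 85 mm or more from a taller thing, which the gripper's body could strike while that is still there. origin at the centre of its underside, z up along its axis
- cork_stopper: loose brown cork bottle stopper, round, 24 mm across, 35 mm tall, standing among the things to be laid out; to be left alone. origin at the centre of its underside, z up along its axis
- coaster_left: fixed round cork coaster, 62 mm across, 4 mm thick, top 16 mm above the worktop: the left one of three in a row, 68 mm apart, on a fixed light wooden tray (130 x 410 x 12 mm) that lies crosswise, turned up to 0.16 rad. Origin at the centre of its underside; y along the row to the robot's left, x away from the robot, z up
- coaster_middle: fixed round dark steel coaster, 62 mm across, 4 mm thick, top 16 mm above the worktop: the middle one of three in a row, 68 mm apart, on a fixed light wooden tray (130 x 410 x 12 mm) that lies crosswise, turned up to 0.16 rad. Origin at the centre of its underside; y along the row to the robot's left, x away from the robot, z up
- coaster_right: fixed round cork coaster, 62 mm across, 4 mm thick, top 16 mm above the worktop: the right one of three in a row, 68 mm apart, on a fixed light wooden tray (130 x 410 x 12 mm) that lies crosswise, turned up to 0.16 rad. Origin at the centre of its underside; y along the row to the robot's left, x away from the robot, z up
Not all that is in view belongs to the job. Leave any blue or turquoise look-alike of the spice_black alone.

How it is judged:
At the end, for the whole second after the job is handed in: Salt shaker on the middle coaster, black-capped jar on the one by the mug, yellow-capped jar on the one by the tin, tea light on the tin: each upright, centred within 12 mm, released, at rest. Mug, tin and cork within 20 mm of where they stood, never shoved over 25 mm or tipped (horizontal distance between salt_shaker and coaster_middle below 0.012 m and z of salt_shaker in the frame of coaster_middle between 0.001 and 0.008 m and ((horizontal distance between spice_black and coaster_left below 0.012 m and z of spice_black in the frame of coaster_left between 0.001 and 0.008 m) or (horizontal distance between spice_black and coaster_right below 0.012 m and z of spice_black in the frame of coaster_right between 0.001 and 0.008 m)) and horizontal distance between spice_black and mug_tea below 0.14 m and ((horizontal distance between spice_yellow and coaster_left below 0.012 m and z of spice_yellow in the frame of coaster_left between 0.001 and 0.008 m) or (horizontal distance between spice_yellow and coaster_right below 0.012 m and z of spice_yellow in the frame of coaster_right between 0.001 and 0.008 m)) and horizontal distance between spice_yellow and tin_tomato below 0.14 m and horizontal distance between tea_light and tin_tomato below 0.012 m and z of tea_light in the frame of tin_tomato between 0.052 and 0.064 m and angle between each of salt_shaker, spice_black, spice_yellow, tea_light, mug_tea, tin_tomato's own z axis and vertical below 0.12 rad and linear speed of each of salt_shaker, spice_black, spice_yellow, tea_light below 0.02 m/s and angular speed of each of salt_shaker, spice_black, spice_yellow, tea_light below 0.2 rad/s and distance of each of mug_tea, tin_tomato, cork_stopper from where it was at the start of the episode below 0.02 m); the robot touches nothing.
It fails at once if the mug is shoved from its place or tipped (distance of mug_tea from where it was at the start of the episode above 0.025 m or angle between mug_tea's own z axis and vertical above 0.3 rad).
It fails at once if the tin is shoved from its place or tipped (distance of tin_tomato from where it was at the start of the episode above 0.025 m or angle between tin_tomato's own z axis and vertical above 0.3 rad).
It fails at once if the cork is shoved from its place or tipped (distance of cork_stopper from where it was at the start of the episode above 0.025 m or angle between cork_stopper's own z axis and vertical above 0.3 rad).
It also fails if it takes over 115 s, if anything falls off the work surface, if the arm or the gripper's body presses on something with over 40 N, if the wrist force passes 120 N, or if a joint passes its speed limit or range.

## Working session

There is one attempt and no reset: what is moved stays moved. The work goes in short steps, Python scripts to look and compute and a tool call to move; the robot and the scene stay as the last step left them, time stands still between calls to the robot, and variables do not carry over. Pictures are saved under pics/ and viewed, at most 14 in all, crops included, and the job is handed in when it is done.

Besides the shell and the picture viewer there is one more tool, called after ">>>" as name(argument=value, ...), one argument or row to a line, values as JSON. step_arm: Moves the arm, as the interface text tells. Its arguments: {"type":"object","properties":{"increments":{"type":"array","items":{"type":"number"}},"gripper":{"type":"number"},"squeeze":{"type":"number"}},"required":["increments"]}

```bash
ls; mkdir -p pics; python3 - <<'E'
from workcell import env, viewer, order
import cv2,numpy as np
s=env.get_state(); print(s['time'],s['eef_pos'],s['tcp_rot'],s['grip_width'])
for n in ['top','side']:
    im=viewer.read_camera(n); cv2.imwrite(f'pics/{n}0.png',im)
    print(n,viewer.camera_model(n))
E
```

```text
pics
0.0 [ 0.20293534 -0.59084254  0.40389276] [-7.72093168e-04  9.86356862e-01  1.64619359e-01 -1.08317380e-04] 0.9983732632882011
top {'fx': 527.4413044580193, 'fy': 527.4413044580193, 'cx': 312.90685161222757, 'cy': 236.86457568388488, 'k1': -0.04450593545350684, 'R': array([[-0.01153171, -0.99976259, -0.0184873 ],
       [-0.99543663,  0.01322934, -0.09450343],
       [ 0.09472557,  0.01731315, -0.99535286]]), 't': array([0.03999607, 0.58792093, 1.09150244])}
side {'fx': 539.8438020759326, 'fy': 539.8438020759326, 'cx': 323.5763831497891, 'cy': 241.94986262557902, 'k1': -0.14801962040034103, 'R': array([[ 0.99337968, -0.11191249,  0.02593091],
       [-0.02459127, -0.42765414, -0.90360788],
       [ 0.11221447,  0.89698804, -0.427575  ]]), 't': array([-0.55633588,  0.04931465,  1.2043528 ])}
```

View pics/top0.png

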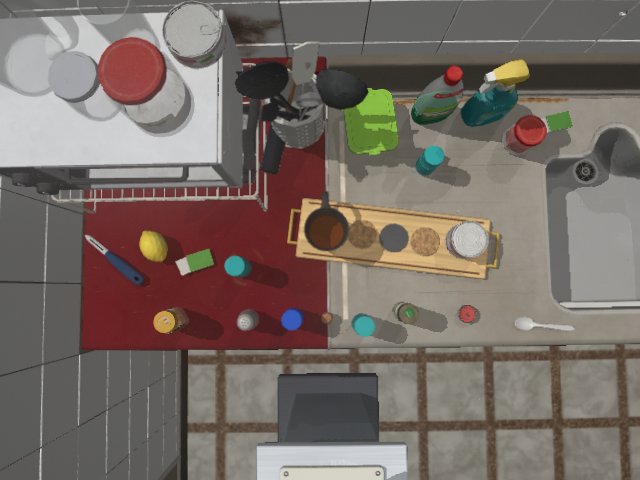

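View pics/side0.png

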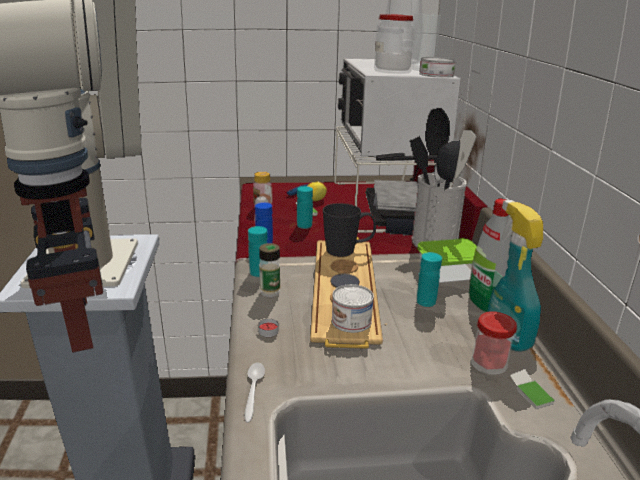

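The top view shows the mug at (326,229), the coasters at (362,236), (394,238) and (425,241), and the tin at (468,240). So black goes on the left coaster and yellow on the right.

In the front row:
- Yellow jar: (168,321).
- Salt: (248,320).
- Blue look-alike: (292,320).
- Cork: (327,318).
- Turquoise look-alikes: (364,325), (237,266) and (430,160).
- Candidate for spice_black: (405,313), with a dark cap and green label.
- Tea light: (468,314).

I'll confirm these in one enlarged crop.

```bash
cat > h.py <<'E'
import numpy as np,cv2
from workcell import env,viewer
from scipy.spatial.transform import Rotation as Ro
def ray(m,u,v):
    p=np.array([(u-m['cx'])/m['fx'],(v-m['cy'])/m['fy']]); q=p.copy()
    for _ in range(20): q=p/(1+m['k1']*(q@q))
    R=np.array(m['R']);t=np.array(m['t'])
    d=R.T@np.array([q[0],q[1],1]); return -R.T@t,d/np.linalg.norm(d)
def plane(m,u,v,z):
    o,d=ray(m,u,v); return o+d*(z-o[2])/d[2]
def tri(a,b):
    (o1,d1),(o2,d2)=a,b
    s=np.linalg.lstsq(np.c_[d1,-d2],o2-o1,rcond=None)[0]
    p,q=o1+s[0]*d1,o2+s[1]*d2
    return (p+q)/2,np.linalg.norm(p-q)
def proj(m,X):
    c=np.array(m['R'])@X+np.array(m['t']); s=c[:2]/c[2]; s=s*(1+m['k1']*(s@s))
    return s*[m['fx'],m['fy']]+[m['cx'],m['cy']]
def blobs(im,lo,hi,box,amin=15):
    x0,y0,x1,y1=box
    k=cv2.inRange(cv2.cvtColor(im,cv2.COLOR_BGR2HSV)[y0:y1,x0:x1],lo,hi)
    n,_,st,c=cv2.connectedComponentsWithStats(k)
    return sorted([(int(st[i,4]),(st[i,:4]+[x0,y0,0,0]).tolist(),(c[i]+[x0,y0]).round(1).tolist()) for i in range(1,n) if st[i,4]>=amin],reverse=True)
E
python3 - <<'E'
import cv2,numpy as np
t=cv2.imread('pics/top0.png');s=cv2.imread('pics/side0.png')
a=cv2.resize(t[285:345,145:345],(800,240),interpolation=cv2.INTER_CUBIC)
b=cv2.resize(t[285:345,330:490],(640,240),interpolation=cv2.INTER_CUBIC)
o=np.zeros((600,800,3),np.uint8);o[:240]=a
o[240:420,:480]=cv2.resize(b,(480,180))
o[240:600,480:]=cv2.resize(s[165:345,235:395],(320,360))
cv2.imwrite('pics/c0.png',o)
E
```

```text
(no output)
```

View pics/c0.png

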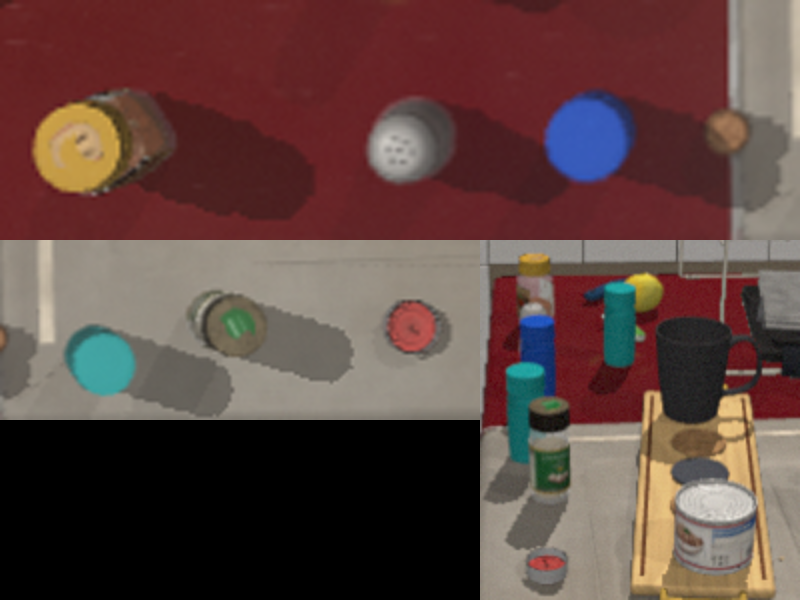

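The crop confirms spice_black as the jar with a green emblem on its dark cap, at (408,313) in top and (269,248) in side. The other look-alikes are plain turquoise or blue cylinders. Next I'll triangulate.

```bash
python3 - <<'E'
from h import *
T=viewer.camera_model('top');S=viewer.camera_model('side')
t=cv2.imread('pics/top0.png')
for n,a,b in [('black',(408.3,313.3),(269.5,248)),('yellow',(164.5,322),(262,174.5)),('tea',(467,314),(268.5,325.5)),('tin',(468,240),(352.5,296.5)),('cM',(394,238),(346,281)),('cL',(362,236),(344.5,267))]:
    X,g=tri(ray(T,*a),ray(S,*b)); print(n,X.round(4),round(g,4))
for n,a,z in [('black',(408.3,313.3),.104),('yellow',(164.5,322),.1),('salt',(246.2,322.5),.088),('tea',(467,314),.014),('cork',(327,317.8),.035),('blue',(292,319),.1),('turq',(364,325),.1),('turq2',(237,266),.1),('tin',(468,240),.07)]:
    print(n,plane(T,*a,z).round(4))
m=blobs(t,(0,0,0),(180,110,110),(378,222,411,254)); print('mid',m[:2])
c,_=max([(c,cv2.contourArea(c)) for c in cv2.findContours(cv2.inRange(t[215:262,345:445],(0,0,0),(115,255,255)),0,1)[0]],key=lambda q:q[1])
print('mid',plane(T,*m[0][2],.016).round(4))
print(blobs(t,(5,40,60),(25,180,150),(345,215,445,260),80)[:5])
o=[plane(T,u,v,.016).round(4) for u,v in [(362,235),(394,238),(425.5,241.5)]];print(o)
print(env.get_state()['time'],env.get_state()['joints'])
E
```

```text
black [ 0.4304 -0.1533  0.1021] 0.003
yellow [0.4187 0.3273 0.0972] 0.0047
tea [ 0.4231 -0.2924  0.012 ] 0.0041
tin [ 0.5768 -0.2863  0.0638] 0.005
cM [ 0.5881 -0.1414  0.0141] 0.0064
cL [ 0.5944 -0.0732  0.0111] 0.0079
black [ 0.429  -0.1529  0.104 ]
yellow [0.4165 0.3266 0.1   ]
salt [0.4135 0.1662 0.088 ]
tea [ 0.4212 -0.2917  0.014 ]
cork [0.4182 0.0052 0.035 ]
blue [0.4203 0.0743 0.1   ]
turq [ 0.4072 -0.0664  0.1   ]
turq2 [0.5255 0.1827 0.1   ]
tin [ 0.5738 -0.2842  0.07  ]
mid [(622, [379, 224, 29, 28], [393.2, 237.7])]
mid [ 0.5855 -0.1391  0.016 ]
[(960, [345, 217, 41, 43], [362.3, 239.4])]
[array([ 0.5922, -0.0724,  0.016 ]), array([ 0.5848, -0.1408,  0.016 ]), array([ 0.5764, -0.208 ,  0.016 ])]
0.1 [-1.25898622e+00  4.23735622e-01  1.63057779e+00  2.47860812e-06
  1.08859833e+00 -1.89597296e-02]
```

>>> step_arm(
  increments=[306,-212,0,0,0,-1.24,306,-212,0,0,0,-1.24,306,-212,0,0,0,-1.24,306,-212,0,0,0,-1.24,306,-212,0,0,0,-1.24,306,-212,0,0,0,-1.24,306,-212,0,0,0,-1.24,306,-212,0,0,0,-1.24],
  gripper=-1,
)

```text
time: 0.9
eef_pos: [0.425, -0.2882, 0.4045]
tcp_rot: [-0.0, 0.718, 0.696, 0.0]
wrist_force: [-0.3, -0.8, -0.3]
grip_width: 0.999
grip_force: 0.0
```

>>> step_arm(
  increments=[0,0,0,0,0,-0.03,0,0,0,0,0,-0.03],
)

```text
time: 1.1
eef_pos: [0.4236, -0.2911, 0.4045]
tcp_rot: [-0.0, 0.711, 0.703, -0.0]
wrist_force: [0.1, 0.5, 0.7]
grip_width: 0.999
grip_force: 0.0
```

```bash
cat >> h.py <<'E'
def look(name):
    s=env.get_state(); m=viewer.camera_model('wrist'); im=viewer.read_camera('wrist'); cv2.imwrite(f'pics/{name}.png',im)
    np.save(f'pics/{name}.npy',m,allow_pickle=True)
    R=Ro.from_quat(np.roll(s['tcp_rot'],-1)).as_matrix()
    print('t',round(s['time'],2),'tcp',np.round(s['eef_pos'],4),'xt',R[:,0].round(3),'zt',R[:,2].round(3),'w',round(s['grip_width'],3))
    return s,m,im,R
def delta(s,R,target,graspz):  # mm along tool axes to bring grasp point over target
    g=np.array(s['eef_pos'])+.163*R[:,2]
    return (1000*R.T@(np.array([target[0],target[1],graspz])-g)).round(1)
E
python3 - <<'E'
from h import *
s,m,im,R=look('w1'); print(m['R'],m['t'])
for n,X in [('tea',(.422,-.292,.015)),('tin',(.575,-.285,.07)),('cR',(.576,-.208,.016))]: print(n,proj(m,np.array(X)))
E
```

```text
t 1.1 tcp [ 0.4236 -0.2911  0.4045] xt [ 0.01  1.   -0.  ] zt [-0.001 -0.    -1.   ] w 0.999
[[ 9.99964621e-01 -8.38698202e-03 -6.44302396e-04]
 [-7.88054791e-03 -9.60857670e-01  2.76930378e-01]
 [-2.94169300e-03 -2.76915503e-01 -9.60889770e-01]] [-0.42518416 -0.311219    0.3111556 ]
tea [314.65632214 208.72277417]
tin [504.13492676 213.02808605]
cR [487.19156678 115.46534559]
```

View pics/w1.png

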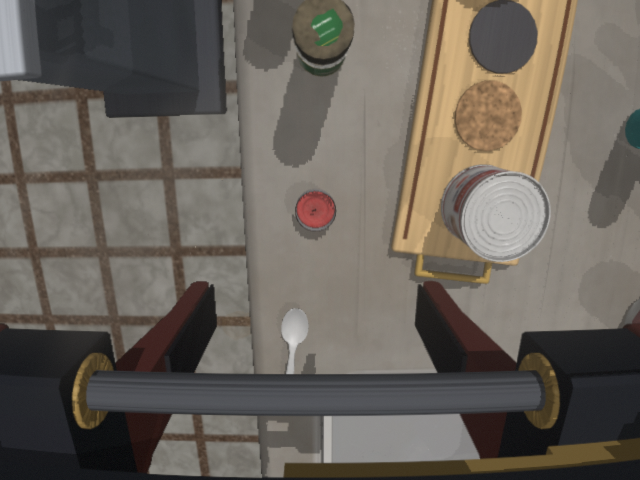

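The wrist view shows the tea light at (315,210), tin top at (505,214), right coaster at (489,116), steel coaster at (503,36) and black cap at (323,28). The projections predicted these to within a pixel or two.

```bash
python3 - <<'E'
from h import *
m=np.load('pics/w1.npy',allow_pickle=True).item();im=cv2.imread('pics/w1.png');T=viewer.camera_model('top')
b=blobs(im,(170,90,80),(180,255,255),(280,180,350,250))+blobs(im,(0,120,80),(8,255,255),(280,180,350,250));print(b[:3])
for n,w,z,t in [('tea',(315.5,210.5),.014,(467,314)),('tin',(505,214),.07,(468,240)),('cR',(489,116),.016,(425.5,241.5)),('cM',(503,36.5),.016,(394,238)),('black',(323,28),.104,(408.3,313.3))]:
    X,g=tri(ray(m,*w),ray(T,*t)); print(n,plane(m,*w,z).round(4),'tri',X.round(4),round(g,4))
s=env.get_state();R=Ro.from_quat(np.roll(s['tcp_rot'],-1)).as_matrix()
tea=plane(m,315.5,210.5,.014); print(delta(s,R,tea,.025))
E
```

```text
[(1020, [297, 192, 37, 35], [315.2, 209.0])]
tea [ 0.4228 -0.2939  0.014 ] tri [ 0.4218 -0.2945  0.0071] 0.0026
tin [ 0.5758 -0.2858  0.07  ] tri [ 0.5736 -0.284   0.0742] 0.0018
cR [ 0.5777 -0.2084  0.016 ] tri [ 0.5765 -0.208   0.0181] 0.0011
cM [ 0.5853 -0.1411  0.016 ] tri [ 0.585  -0.1409  0.0164] 0.0006
black [ 0.4288 -0.1557  0.104 ] tri [ 0.4288 -0.1541  0.0966] 0.0003
[-2.200e+00 -2.000e-01  2.165e+02]
```

>>> step_arm(
  increments=[-2,0,50,0,0,0.01,-2,0,100,0,0,0.01,-2,0,150,0,0,0.01,-2,0,185,0,0,0.01,-2,0,205,0,0,0.01,-2,0,216,0,0,0.01,-2,0,216,0,0,0.01],
)

```text
time: 1.85
eef_pos: [0.4226, -0.294, 0.1875]
tcp_rot: [-0.001, 0.715, 0.699, -0.0]
wrist_force: [-0.2, 0.3, -0.1]
grip_width: 0.999
grip_force: 0.0
```

>>> step_arm(
  increments=[0,0,0,0,0,0,0,0,0,0,0,0,0,0,0,0,0,0,0,0,0,0,0,0,0,0,0,0,0,0,0,0,0,0,0,0,0,0,0,0,0,0,0,0,0,0,0,0],
  gripper=1,
  squeeze=8,
)

```text
time: 2.65
eef_pos: [0.4236, -0.2932, 0.1888]
tcp_rot: [0.0, 0.714, 0.7, 0.0]
wrist_force: [0.6, 0.2, 3.4]
grip_width: 0.423
grip_force: 8.0
```

>>> step_arm(
  increments=[0,0,-40,0,0,0,0,0,-90,0,0,0,0,0,-130,0,0,0,6,50,-130,0,0,-0.02,10,100,-130,0,0,-0.02,11,140,-130,0,0,-0.02,11,151,-130,0,0,-0.02,11,151,-130,0,0,-0.02],
)

```text
time: 3.45
eef_pos: [0.5757, -0.2848, 0.3181]
tcp_rot: [-0.0, 0.707, 0.708, -0.0]
wrist_force: [-0.7, -0.1, -0.4]
grip_width: 0.423
grip_force: 8.0
```

```bash
python3 - <<'E'
from h import *
s,m,im,R=look('w2')
print(delta(s,R,(.575,-.285),.0258+.0705))
E
```

```text
t 3.45 tcp [ 0.5757 -0.2848  0.3181] xt [-0.001  1.     0.   ] zt [-0.  0. -1.] w 0.423
[-0.2 -0.6 58.8]
```

View pics/w2.png

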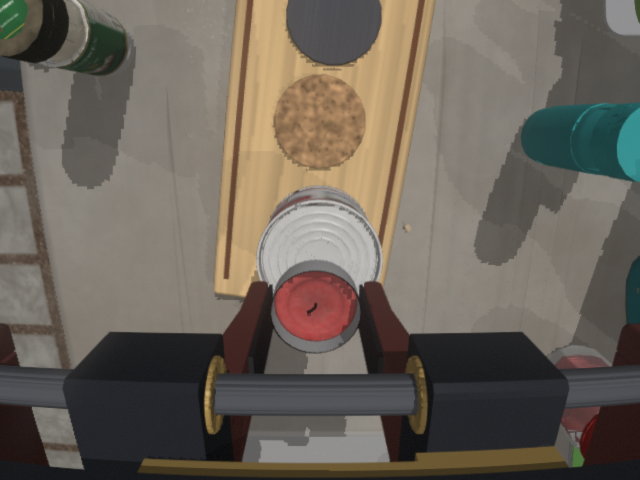

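The tea light is held level, centred at (316,307). The tin's top is at about (319.5,257).

```bash
python3 - <<'E'
from h import *
m=np.load('pics/w2.npy',allow_pickle=True).item()
print(plane(m,319.5,257,.07),plane(m,316,306,.144),plane(m,319.5,121,.016),plane(m,334,18,.016))
E
```

```text
[ 0.57740364 -0.2858751   0.07      ] [ 0.57526099 -0.28279837  0.144     ] [ 0.57743436 -0.20780715  0.016     ] [ 0.58637774 -0.14288189  0.016     ]
```

>>> step_arm(
  increments=[-2,1,30,0,0,0,-2,1,48,0,0,0,-2,1,55,0,0,0,-2,1,58,0,0,0,-2,1,58,0,0,0,-2,1,58,0,0,0],
)

```text
time: 4.1
eef_pos: [0.5758, -0.2875, 0.2617]
tcp_rot: [0.001, 0.707, 0.707, 0.0]
wrist_force: [0.0, 0.9, -0.5]
grip_width: 0.421
grip_force: 8.0
```

>>> step_arm(
  increments=[0,0,0,0,0,0,0,0,0,0,0,0,0,0,0,0,0,0,0,0,0,0,0,0,0,0,0,0,0,0,0,0,0,0,0,0],
  gripper=0.4,
)

```text
time: 4.7
eef_pos: [0.5758, -0.2872, 0.2607]
tcp_rot: [-0.0, 0.707, 0.707, -0.0]
wrist_force: [-0.1, -0.1, -1.0]
grip_width: 0.421
grip_force: 8.0
```

>>> step_arm(
  increments=[0,0,1.5,0,0,0,0,0,1.5,0,0,0,0,0,1.5,0,0,0],
  gripper=1,
)

```text
time: 5.0
eef_pos: [0.5757, -0.2872, 0.259]
tcp_rot: [-0.0, 0.707, 0.707, -0.0]
wrist_force: [0.4, 0.6, 0.3]
grip_width: 0.425
grip_force: 8.0
```

>>> step_arm(
  increments=[0,0,0,0,0,0,0,0,0,0,0,0,0,0,0,0,0,0,0,0,0,0,0,0,0,0,0,0,0,0,0,0,0,0,0,0],
  gripper=-0.3,
)

```text
time: 5.6
eef_pos: [0.5758, -0.2872, 0.2592]
tcp_rot: [0.0, 0.707, 0.707, 0.0]
wrist_force: [0.0, 0.3, 0.3]
grip_width: 0.656
grip_force: 0.0
```

>>> step_arm(
  increments=[0,0,-20,0,0,0,0,0,-60,0,0,0,0,0,-110,0,0,0,0,0,-145,0,0,0,30,-30,-145,0,0,0,60,-60,-145,0,0,0,95,-95,-145,0,0,0,130,-130,-145,0,0,0],
)

```text
time: 6.4
eef_pos: [0.4442, -0.1562, 0.4042]
tcp_rot: [0.0, 0.707, 0.707, 0.0]
wrist_force: [0.1, 0.6, 0.5]
grip_width: 0.65
grip_force: 0.0
```

```bash
python3 - <<'E'
from h import *
s,m,im,R=look('w3');t=viewer.read_camera('top')
cv2.imwrite('pics/c3.png',np.hstack([cv2.resize(im,(440,330)),cv2.resize(t[200:280,430:510],(330,330))]))
print(proj(m,np.array([.4288,-.155,.104])))
E
```

```text
t 6.4 tcp [ 0.4442 -0.1562  0.4042] xt [ 0.001  1.    -0.   ] zt [ 0. -0. -1.] w 0.65
[294.4826933  230.98746209]
```

View pics/c3.png

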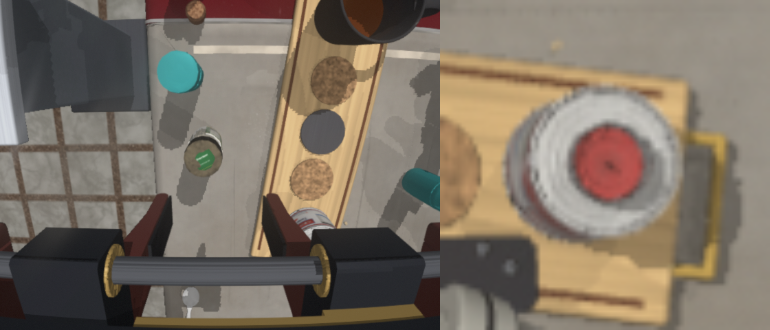

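The tea light sits centred on the tin. The black cap is at (295,227) in the wrist view, the left coaster at (484,116) and the middle one at (469,192).

```bash
python3 - <<'E'
from h import *
m=np.load('pics/w3.npy',allow_pickle=True).item()
X=plane(m,295.3,227.6,.104);print(X,plane(m,484,117,.016),plane(m,469,192,.016))
s=env.get_state();R=Ro.from_quat(np.roll(s['tcp_rot'],-1)).as_matrix()
print(delta(s,R,X,.065))
E
```

```text
[ 0.42941254 -0.15251035  0.104     ] [ 0.59330309 -0.07297202  0.016     ] [ 0.58570156 -0.14042596  0.016     ]
[  0.8 -10.2 175.4]
```

```bash
python3 - <<'E'
from h import *
for i in range(2):
    s=env.get_state();R=Ro.from_quat(np.roll(s['tcp_rot'],-1)).as_matrix()
    print(s['time'],s['eef_pos'],s['tcp_rot'],s['joint_vel'].round(3)); 
E
```

```text
6.5 [ 0.4412351  -0.15402805  0.40331606] [-0.00253874  0.70651885  0.70768907 -0.00092232] [-0.027  0.052 -0.128 -0.012 -0.025 -0.033]
6.5 [ 0.4412351  -0.15402805  0.40331606] [-0.00253874  0.70651885  0.70768907 -0.00092232] [-0.027  0.052 -0.128 -0.012 -0.025 -0.033]
```

>>> step_arm(
  increments=[3,-16,0,0,0,0,3,-16,20,0,0,0,3,-16,20,0,0,0,3,-16,20,0,0,0],
  gripper=-1,
)

```text
time: 6.9
eef_pos: [0.4302, -0.1545, 0.3844]
tcp_rot: [-0.0, 0.707, 0.707, -0.0]
wrist_force: [-0.2, 0.0, -0.9]
grip_width: 0.972
grip_force: 0.0
```

```bash
python3 - <<'E'
from h import *
s=env.get_state();R=Ro.from_quat(np.roll(s['tcp_rot'],-1)).as_matrix()
print(s['time'],s['eef_pos'],s['grip_width'],delta(s,R,(.4291,-.154),.065))
E
```

```text
6.9 [ 0.43017846 -0.1545172   0.38435692] 0.9724755720372076 [  0.5  -1.  156.4]
```

>>> step_arm(
  increments=[0,-1,45,0,0,0,0,-1,90,0,0,0,0,-1,125,0,0,0,0,-1,146,0,0,0,0,-1,156,0,0,0,0,-1,156,0,0,0,0,-1,156,0,0,0],
)

```text
time: 7.6
eef_pos: [0.4295, -0.1546, 0.229]
tcp_rot: [0.001, 0.707, 0.707, 0.0]
wrist_force: [0.6, 0.1, 0.4]
grip_width: 0.998
grip_force: 0.0
```

>>> step_arm(
  increments=[0,0,0,0,0,0,0,0,0,0,0,0,0,0,0,0,0,0,0,0,0,0,0,0,0,0,0,0,0,0,0,0,0,0,0,0,0,0,0,0,0,0,0,0,0,0,0,0],
  gripper=1,
  squeeze=15,
)

```text
time: 8.4
eef_pos: [0.4288, -0.1542, 0.2282]
tcp_rot: [0.0, 0.707, 0.707, 0.0]
wrist_force: [0.0, 0.5, 2.0]
grip_width: 0.457
grip_force: 15.0
```

>>> step_arm(
  increments=[0,0,-30,0,0,0,0,0,-70,0,0,0,0,0,-110,0,0,0,0,0,-145,0,0,0,0,0,-160,0,0,0,0,0,-160,0,0,0],
)

```text
time: 9.0
eef_pos: [0.4292, -0.1544, 0.3902]
tcp_rot: [0.002, 0.707, 0.707, 0.001]
wrist_force: [0.2, -0.5, -1.1]
grip_width: 0.456
grip_force: 15.0
```

>>> step_arm(
  increments=[12,25,0,0,0,0,32,65,0,0,0,0,55,110,0,0,0,0,73,147,0,0,0,0,81,164,0,0,0,0,81,164,30,0,0,0,81,164,60,0,0,0,81,164,60,0,0,0],
)

```text
time: 9.8
eef_pos: [0.5906, -0.0727, 0.3224]
tcp_rot: [-0.004, 0.707, 0.707, -0.003]
wrist_force: [-0.0, -0.3, -1.7]
grip_width: 0.455
grip_force: 15.0
```

```bash
python3 - <<'E'
from h import *
s,m,im,R=look('w4'); print(delta(s,R,(.593,-.0727),.081))
print(proj(m,np.array([.593,-.0727,.016])))
E
```

```text
t 9.8 tcp [ 0.5906 -0.0727  0.3224] xt [-0.     1.     0.001] zt [-0.011  0.001 -1.   ] w 0.455
[-0.3  5.  78.3]
[324.02836973 231.02658238]
```

View pics/w4.png

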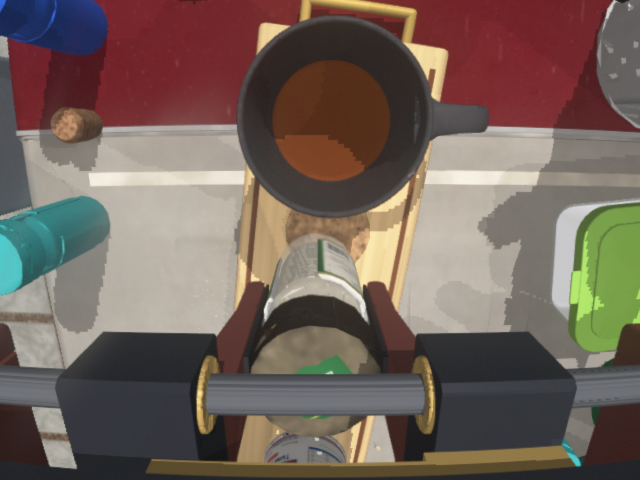

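The coaster at (328,231) shows beyond the held jar, and the cap clears the mug. I'll descend next.

>>> step_arm(
  increments=[0,1,20,0,0,0,0,1,45,0,0,0,0,1,65,0,0,0,0,1,75,0,0,0,0,1,80,0,0,0,0,1,80,0,0,0,0,1,80,0,0,0],
)

```text
time: 10.55
eef_pos: [0.5942, -0.0733, 0.2492]
tcp_rot: [0.001, 0.707, 0.707, 0.0]
wrist_force: [0.3, 0.5, -1.5]
grip_width: 0.458
grip_force: 15.0
```

>>> step_arm(
  increments=[0,0,3,0,0,0,0,0,4.5,0,0,0,0,0,4.5,0,0,0,0,0,4.5,0,0,0],
)

```text
time: 10.95
eef_pos: [0.594, -0.0733, 0.2442]
tcp_rot: [0.0, 0.707, 0.707, 0.0]
wrist_force: [-0.0, -0.2, 3.0]
grip_width: 0.456
grip_force: 15.0
```

>>> step_arm(
  increments=[0,0,0,0,0,0,0,0,0,0,0,0,0,0,0,0,0,0,0,0,0,0,0,0,0,0,0,0,0,0,0,0,0,0,0,0],
  gripper=-1,
)

```text
time: 11.55
eef_pos: [0.5937, -0.0732, 0.2436]
tcp_rot: [-0.0, 0.707, 0.707, -0.0]
wrist_force: [0.5, -0.2, -0.3]
grip_width: 0.967
grip_force: 0.0
```

>>> step_arm(
  increments=[0,0,-20,0,0,0,0,0,-65,0,0,0,0,0,-115,0,0,0,0,0,-160,0,0,0,30,-20,-160,0,0,0,75,-50,-160,0,0,0,115,-78,-160,0,0,0,150,-104,-160,0,0,0],
)

```text
time: 12.35
eef_pos: [0.4883, 0.078, 0.4038]
tcp_rot: [0.0, 0.707, 0.707, 0.0]
wrist_force: [0.7, 0.8, -0.8]
grip_width: 1.001
grip_force: 0.0
```

>>> step_arm(
  increments=[35,-27,0,0,0,0,65,-50,0,0,0,0,85,-68,0,0,0,0,89,-75,0,0,0,0,89,-75,0,0,0,0,89,-75,0,0,0,0,89,-75,0,0,0,0],
)

```text
time: 13.05
eef_pos: [0.4156, 0.1651, 0.4037]
tcp_rot: [0.0, 0.708, 0.707, 0.0]
wrist_force: [1.2, 0.5, -0.2]
grip_width: 1.002
grip_force: 0.0
```

```bash
python3 - <<'E'
from h import *
s,m,im,R=look('w5');t=viewer.read_camera('top'); cv2.imwrite('pics/top5.png',t)
cv2.imwrite('pics/c5.png',np.hstack([cv2.resize(im,(480,360)),cv2.resize(t[205:265,335:395],(320,360))]))
print(proj(m,np.array([.4135,.1662,.088])))
E
```

```text
t 13.05 tcp [0.4156 0.1651 0.4037] xt [ 0.001  1.    -0.   ] zt [ 0. -0. -1.] w 1.002
[313.31390149 225.79547987]
```

View pics/c5.png

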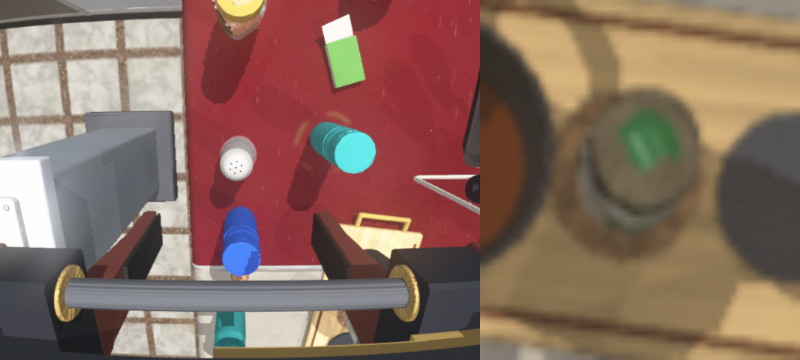

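The black jar stands centred on the left coaster. In the wrist view the salt's dome is at (315,216), the turquoise top at (473,203) and the blue top at (322,343).

```bash
python3 - <<'E'
from h import *
m=np.load('pics/w5.npy',allow_pickle=True).item();im=cv2.imread('pics/w5.png');T=viewer.camera_model('top')
b=blobs(im,(0,0,130),(180,60,255),(280,180,350,250));print(b[:3])
b2=blobs(cv2.imread('pics/top5.png'),(0,0,110),(180,60,255),(232,305,265,335));print(b2[:3])
for a,c in [((314.7,215.5),(246.2,322.5)),((473,203),(237,266)),((322,343),(292,319))]:
    print(tri(ray(m,*a),ray(T,*c)),plane(m,*a,.09))
s=env.get_state();R=Ro.from_quat(np.roll(s['tcp_rot'],-1)).as_matrix(); print(s['eef_pos'])
cv2.imwrite('pics/c6.png',cv2.resize(im[160:270,250:390],(560,440)))
E
```

```text
[(2131, [293, 183, 47, 58], [316.2, 211.8])]
[(73, [244, 314, 8, 14], [247.3, 320.3]), (34, [232, 318, 6, 17], [234.0, 326.7])]
(array([0.4133596 , 0.16933896, 0.06750595]), np.float64(0.0023299755978547602)) [0.41453975 0.17453388 0.09      ]
(array([0.5271214 , 0.18451669, 0.0986608 ]), np.float64(0.004468801490888895)) [0.53225091 0.18440615 0.09      ]
(array([0.42032426, 0.07429778, 0.10027325]), np.float64(8.900130288705004e-06)) [0.42051333 0.0683102  0.09      ]
[0.41542692 0.16511191 0.40361792]
```

View pics/c6.png

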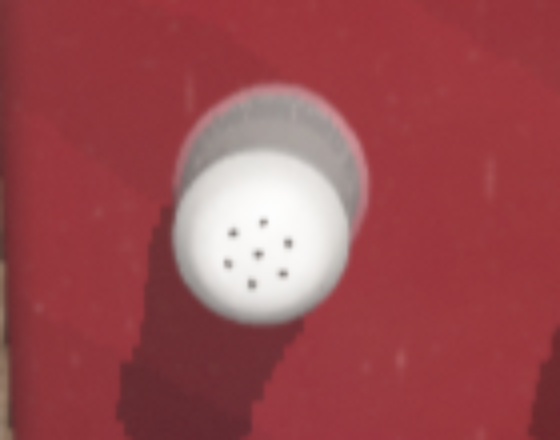

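The salt's dome apex (the ring of holes) is at (314.5,223.5), and its base ring is at about (318,205).

```bash
python3 - <<'E'
from h import *
m=np.load('pics/w5.npy',allow_pickle=True).item();T=viewer.camera_model('top')
print(plane(m,314.5,223.5,.09),plane(m,315.5,219,.075),plane(m,318,205,.01),tri(ray(m,314.5,223.5),ray(T,246.2,322.5)))
X=(plane(m,314.5,223.5,.09)+plane(m,315.5,219,.075))/2
s=env.get_state();R=Ro.from_quat(np.roll(s['tcp_rot'],-1)).as_matrix(); print(delta(s,R,X,.055))
E
```

```text
[0.41439246 0.16845368 0.09      ] [0.41514103 0.16842241 0.075     ] [0.41750005 0.16683461 0.01      ] (array([0.41382818, 0.16686561, 0.08384078]), np.float64(0.0011196777563735917))
[  3.4  -0.7 185.6]
```

>>> step_arm(
  increments=[2.5,0,40,0,0,0,2.5,0,85,0,0,0,2.5,0,130,0,0,0,2.5,0,160,0,0,0,2.5,0,178,0,0,0,2.5,0,185,0,0,0,2.5,0,185,0,0,0,2.5,0,185,0,0,0],
)

```text
time: 13.95
eef_pos: [0.4153, 0.1682, 0.2193]
tcp_rot: [0.0, 0.707, 0.707, 0.0]
wrist_force: [-0.5, -0.5, 0.5]
grip_width: 0.995
grip_force: 0.0
```

>>> step_arm(
  increments=[0,0,0,0,0,0,0,0,0,0,0,0,0,0,0,0,0,0,0,0,0,0,0,0,0,0,0,0,0,0,0,0,0,0,0,0,0,0,0,0,0,0,0,0,0,0,0,0],
  gripper=1,
  squeeze=15,
)

```text
time: 14.75
eef_pos: [0.415, 0.1683, 0.2188]
tcp_rot: [0.0, 0.707, 0.707, 0.0]
wrist_force: [1.1, -0.8, 1.3]
grip_width: 0.445
grip_force: 14.9
```

>>> step_arm(
  increments=[0,0,-30,0,0,0,0,0,-70,0,0,0,0,0,-110,0,0,0,0,0,-150,0,0,0,0,0,-180,0,0,0,0,0,-180,0,0,0],
)

```text
time: 15.35
eef_pos: [0.4155, 0.1686, 0.4023]
tcp_rot: [0.001, 0.707, 0.707, 0.003]
wrist_force: [-0.1, 0.6, -0.7]
grip_width: 0.45
grip_force: 14.7
```

>>> step_arm(
  increments=[-20,11,0,0,0,0,-60,33,0,0,0,0,-103,56,0,0,0,0,-146,80,0,0,0,0,-189,104,0,0,0,0,-230,126,0,0,0,0,-265,146,0,0,0,0,-290,160,0,0,0,0],
)

```text
time: 16.15
eef_pos: [0.5752, -0.1241, 0.3966]
tcp_rot: [-0.001, 0.708, 0.707, -0.001]
wrist_force: [0.7, 1.6, -1.5]
grip_width: 0.453
grip_force: 14.7
```

>>> step_arm(
  increments=[-14,7,0,0,0,0,-19,10,0,0,0,0,-19,10,30,0,0,0,-19,10,70,0,0,0,-19,10,100,0,0,0,-19,10,120,0,0,0,-19,10,120,0,0,0,-19,10,120,0,0,0],
)

```text
time: 16.95
eef_pos: [0.5845, -0.1398, 0.2787]
tcp_rot: [-0.001, 0.707, 0.707, -0.0]
wrist_force: [-0.9, 0.4, 0.2]
grip_width: 0.445
grip_force: 14.7
```

```bash
python3 - <<'E'
from h import *
s,m,im,R=look('w7'); print(delta(s,R,(.5855,-.141),.0558+.016))
print([proj(m,np.array([.5855+a,-.141+b,.016])).round() for a,b in [(0,0),(.031,0),(-.031,0),(0,.031)]])
cv2.imwrite('pics/t7.png',viewer.read_camera('top'))
E
```

```text
t 16.95 tcp [ 0.5845 -0.1398  0.2787] xt [-0.001  1.     0.   ] zt [-0.001  0.    -1.   ] w 0.445
[-1.3  1.2 43.9]
[array([318., 250.]), array([368., 250.]), array([269., 250.]), array([319., 201.])]
```

View pics/w7.png

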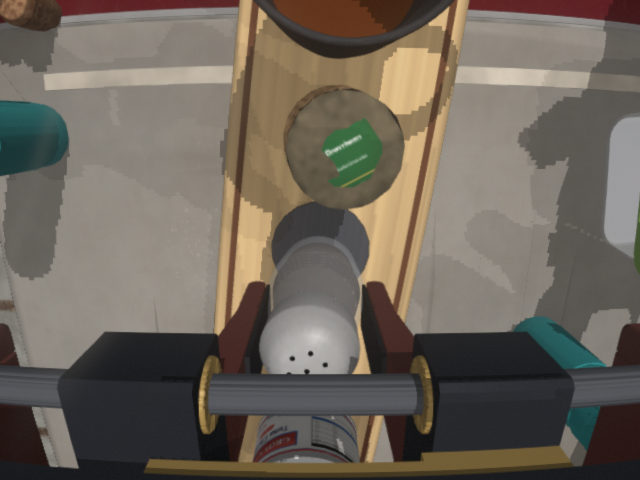

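The steel coaster is centred at about u=320, with its far edge at v=202. The shaker hangs straight and within 2 mm of it.

>>> step_arm(
  increments=[-1,1.5,15,0,0,0,-1,1.5,30,0,0,0,-1,1.5,38,0,0,0,-1,1.5,41,0,0,0,-1,1.5,41,0,0,0,-1,1.5,41,0,0,0],
)

```text
time: 17.65
eef_pos: [0.5864, -0.1418, 0.2377]
tcp_rot: [0.0, 0.707, 0.707, 0.0]
wrist_force: [0.2, -0.2, -1.4]
grip_width: 0.445
grip_force: 14.7
```

>>> step_arm(
  increments=[0,0,2.5,0,0,0,0,0,3.5,0,0,0,0,0,3.5,0,0,0,0,0,3.5,0,0,0],
)

```text
time: 18.05
eef_pos: [0.5865, -0.1418, 0.2347]
tcp_rot: [0.0, 0.707, 0.707, 0.0]
wrist_force: [-0.3, -0.4, 4.3]
grip_width: 0.445
grip_force: 15.0
```

>>> step_arm(
  increments=[0,0,0,0,0,0,0,0,0,0,0,0,0,0,0,0,0,0,0,0,0,0,0,0,0,0,0,0,0,0,0,0,0,0,0,0],
  gripper=-1,
)

```text
time: 18.65
eef_pos: [0.5862, -0.1417, 0.2341]
tcp_rot: [-0.0, 0.707, 0.707, -0.0]
wrist_force: [0.1, 0.8, -0.0]
grip_width: 0.957
grip_force: 0.0
```

>>> step_arm(
  increments=[0,0,-20,0,0,0,0,0,-60,0,0,0,0,0,-105,0,0,0,0,0,-150,0,0,0,20,-8,-168,0,0,0,60,-22,-168,0,0,0,103,-38,-168,0,0,0,146,-53,-168,0,0,0],
)

```text
time: 19.45
eef_pos: [0.5324, 0.0054, 0.4025]
tcp_rot: [0.0, 0.707, 0.707, 0.0]
wrist_force: [-0.1, 0.1, 0.7]
grip_width: 0.998
grip_force: 0.0
```

>>> step_arm(
  increments=[44,-16,0,0,0,0,88,-31,0,0,0,0,132,-47,0,0,0,0,176,-63,0,0,0,0,220,-79,0,0,0,0,260,-93,0,0,0,0,295,-106,0,0,0,0,315,-113,0,0,0,0],
)

```text
time: 20.25
eef_pos: [0.419, 0.3216, 0.4023]
tcp_rot: [-0.0, 0.706, 0.708, 0.0]
wrist_force: [0.8, -0.1, 0.2]
grip_width: 0.999
grip_force: 0.0
```

>>> step_arm(
  increments=[8,-3,0,0,0,0,8,-3,0,0,0,0,8,-3,0,0,0,0,8,-3,0,0,0,0],
)

```text
time: 20.65
eef_pos: [0.4177, 0.3262, 0.4022]
tcp_rot: [0.0, 0.708, 0.707, -0.0]
wrist_force: [-0.7, -0.2, 0.4]
grip_width: 0.998
grip_force: 0.0
```

```bash
python3 - <<'E'
from h import *
s,m,im,R=look('w8');t=viewer.read_camera('top'); cv2.imwrite('pics/t8.png',t)
X=np.array([.4176,.327,.1]);print(proj(m,X))
cv2.imwrite('pics/c8.png',np.hstack([cv2.resize(im,(480,360)),cv2.resize(t[205:265,365:425],(320,360))]))
E
```

```text
t 20.65 tcp [0.4177 0.3262 0.4022] xt [ 0.001  1.    -0.   ] zt [-0. -0. -1.] w 0.998
[316.25644114 230.73566607]
```

View pics/c8.png

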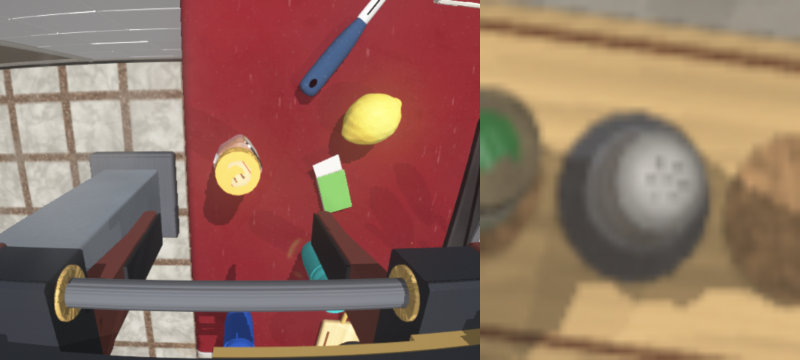

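The salt stands upright on the steel coaster. The yellow cap is at (317,229), close to the prediction.

```bash
python3 - <<'E'
from h import *
m=np.load('pics/w8.npy',allow_pickle=True).item();im=cv2.imread('pics/w8.png');T=viewer.camera_model('top')
b=blobs(im,(18,100,120),(35,255,255),(270,180,370,280))[:2];print(b)
u=b[0][1];c=(u[0]+u[2]/2,u[1]+u[3]/2);print(c,plane(m,*c,.1),tri(ray(m,*c),ray(T,164.5,322)))
s=env.get_state();R=Ro.from_quat(np.roll(s['tcp_rot'],-1)).as_matrix(); print(delta(s,R,plane(m,*c,.1),.065))
E
```

```text
[(2439, [287, 196, 60, 64], [315.6, 226.9])]
(317.0, 228.0) [0.41812992 0.32902437 0.1       ] (array([0.41719916, 0.32790162, 0.09605935]), np.float64(0.0019060087349546172))
[  2.7   0.5 174.2]
```

>>> step_arm(
  increments=[2,0,40,0,0,0,2,0,85,0,0,0,2,0,125,0,0,0,2,0,155,0,0,0,2,0,170,0,0,0,2,0,174,0,0,0,2,0,174,0,0,0,2,0,174,0,0,0],
)

```text
time: 21.55
eef_pos: [0.4178, 0.3293, 0.2291]
tcp_rot: [0.0, 0.707, 0.707, 0.001]
wrist_force: [0.5, 0.1, 0.1]
grip_width: 0.998
grip_force: 0.0
```

>>> step_arm(
  increments=[0,0,0,0,0,0,0,0,0,0,0,0,0,0,0,0,0,0,0,0,0,0,0,0,0,0,0,0,0,0,0,0,0,0,0,0,0,0,0,0,0,0,0,0,0,0,0,0],
  gripper=1,
  squeeze=15,
)

```text
time: 22.35
eef_pos: [0.4174, 0.3294, 0.2283]
tcp_rot: [0.0, 0.707, 0.707, 0.0]
wrist_force: [0.1, -0.1, 2.7]
grip_width: 0.571
grip_force: 15.0
```

>>> step_arm(
  increments=[0,0,-30,0,0,0,0,0,-70,0,0,0,0,0,-110,0,0,0,0,0,-150,0,0,0,0,0,-180,0,0,0,0,0,-180,0,0,0],
)

```text
time: 22.95
eef_pos: [0.418, 0.3299, 0.4121]
tcp_rot: [0.0, 0.707, 0.707, 0.004]
wrist_force: [0.5, -0.8, -1.3]
grip_width: 0.575
grip_force: 15.0
```

>>> step_arm(
  increments=[-20,6,0,0,0,0,-62,18,0,0,0,0,-106,32,0,0,0,0,-150,45,0,0,0,0,-195,58,0,0,0,0,-240,71,0,0,0,0,-285,85,0,0,0,0,-330,98,0,0,0,0],
)

```text
time: 23.75
eef_pos: [0.5149, -0.0026, 0.4064]
tcp_rot: [-0.001, 0.707, 0.707, -0.001]
wrist_force: [1.5, 0.5, -1.5]
grip_width: 0.571
grip_force: 15.0
```

>>> step_arm(
  increments=[-45,13,0,0,0,0,-90,27,0,0,0,0,-135,40,0,0,0,0,-170,51,0,0,0,0,-195,58,0,0,0,0,-208,62,0,0,0,0,-208,62,20,0,0,0,-208,62,40,0,0,0],
)

```text
time: 24.55
eef_pos: [0.577, -0.2086, 0.3667]
tcp_rot: [-0.0, 0.707, 0.707, -0.0]
wrist_force: [-0.3, -0.4, -1.9]
grip_width: 0.574
grip_force: 15.0
```

>>> step_arm(
  increments=[0,0,25,0,0,0,0,0,40,0,0,0,0,0,40,0,0,0,0,0,40,0,0,0],
)

```text
time: 24.95
eef_pos: [0.5773, -0.2084, 0.328]
tcp_rot: [-0.0, 0.707, 0.707, -0.0]
wrist_force: [0.2, -0.2, -0.8]
grip_width: 0.573
grip_force: 15.0
```

```bash
python3 - <<'E'
from h import *
s,m,im,R=look('w9'); print(delta(s,R,(.5775,-.2083),.0653+.016))
print([proj(m,np.array([.5775+a,-.2083+b,.016])).round() for a,b in [(0,0),(.031,0),(-.031,0),(0,.031)]])
E
```

```text
t 24.95 tcp [ 0.5773 -0.2084  0.328 ] xt [-0.  1.  0.] zt [-0.001  0.    -1.   ] w 0.573
[-0.   0.3 83.7]
[array([317., 229.]), array([359., 229.]), array([275., 228.]), array([317., 187.])]
```

View pics/w9.png

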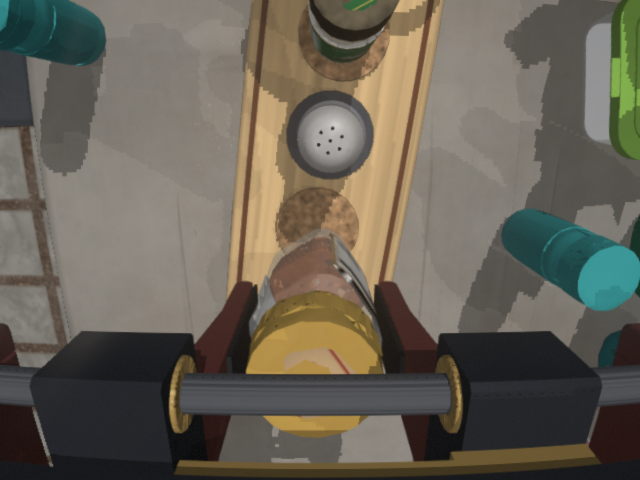

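The right coaster is at u≈317 with its far edge at v=187, as predicted. The salt and black jar are centred on theirs. I'll descend next.

>>> step_arm(
  increments=[0,0,25,0,0,0,0,0,50,0,0,0,0,0,70,0,0,0,0,0,78,0,0,0,0,0,80,0,0,0,0,0,80,0,0,0,0,0,80,0,0,0],
)

```text
time: 25.7
eef_pos: [0.5778, -0.2089, 0.2495]
tcp_rot: [0.001, 0.707, 0.707, 0.0]
wrist_force: [-0.2, 0.6, -0.9]
grip_width: 0.569
grip_force: 15.0
```

>>> step_arm(
  increments=[0,0,2.5,0,0,0,0,0,3.5,0,0,0,0,0,3.5,0,0,0,0,0,3.5,0,0,0],
)

```text
time: 26.1
eef_pos: [0.5772, -0.2087, 0.2448]
tcp_rot: [0.0, 0.707, 0.707, 0.0]
wrist_force: [-0.2, 0.4, -0.9]
grip_width: 0.569
grip_force: 15.0
```

>>> step_arm(
  increments=[0,0,1,0,0,0,0,0,1,0,0,0,0,0,1,0,0,0],
)

```text
time: 26.4
eef_pos: [0.5774, -0.2088, 0.2442]
tcp_rot: [0.0, 0.707, 0.707, 0.0]
wrist_force: [-1.2, 0.2, 5.0]
grip_width: 0.571
grip_force: 15.0
```

>>> step_arm(
  increments=[0,0,0,0,0,0,0,0,0,0,0,0,0,0,0,0,0,0,0,0,0,0,0,0,0,0,0,0,0,0,0,0,0,0,0,0],
  gripper=-1,
)

```text
time: 27.0
eef_pos: [0.5772, -0.2087, 0.2436]
tcp_rot: [-0.0, 0.707, 0.707, -0.0]
wrist_force: [0.9, 0.1, -0.7]
grip_width: 0.995
grip_force: 0.0
```

>>> step_arm(
  increments=[0,0,-20,0,0,0,0,0,-60,0,0,0,0,0,-110,0,0,0,0,0,-155,0,0,0,0,-40,-165,0,0,0,0,-85,-165,0,0,0,0,-130,-165,0,0,0,0,-150,-165,0,0,0],
)

```text
time: 27.8
eef_pos: [0.4239, -0.2081, 0.4085]
tcp_rot: [-0.001, 0.707, 0.707, -0.0]
wrist_force: [0.4, -0.2, 0.4]
grip_width: 0.998
grip_force: 0.0
```

```bash
python3 - <<'E'
from h import *
t=viewer.read_camera('top');s=viewer.read_camera('side'); cv2.imwrite('pics/t10.png',t)
cv2.imwrite('pics/c10.png',np.hstack([cv2.resize(t[190:340,290:510],(528,360)),cv2.resize(s[190:370,240:390],(272,360))]))
E
```

```text
(no output)
```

View pics/c10.png

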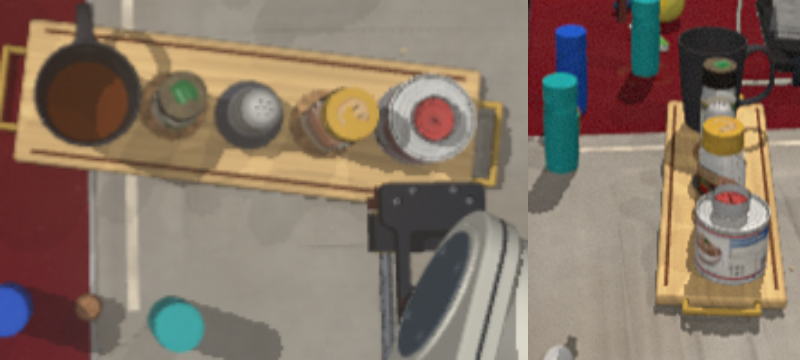

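All things are in place. The yellow jar's cap at crop (352,113) looks offset, so I'll check it against the projected cap of an upright jar.

```bash
python3 - <<'E'
from h import *
T=viewer.camera_model('top');t=cv2.imread('pics/t10.png')
for n,X in [('yel',(.5775,-.2083,.116)),('blk',(.593,-.073,.120)),('salt',(.586,-.141,.106)),('tea',(.5755,-.2855,.085))]:
    p=proj(T,np.array(X)); print(n,p.round(1),((p-[290,190])*2.4).round())
b=blobs(t,(15,110,130),(35,255,255),(405,210,455,260))[0]; print(b)
u=b[1]; print(plane(T,u[0]+u[2]/2,u[1]+u[3]/2,.116))
r=blobs(t,(0,120,80),(8,255,255),(450,220,490,260))+blobs(t,(172,100,80),(180,255,255),(450,220,490,260));print(r[:2],plane(T,*r[0][2],.085))
E
```

```text
yel [435.6 236.5] [349. 112.]
blk [366.3 229.3] [183.  94.]
salt [400.2 233.2] [265. 104.]
tea [470.6 238.5] [434. 116.]
(424, [414, 226, 34, 23], [433.7, 236.2])
[ 0.57570861 -0.19932266  0.116     ]
[(216, [463, 231, 16, 17], [470.5, 239.1])] [ 0.57424102 -0.28516098  0.085     ]
```

All caps match upright, centred positions to within about 2 mm, so I'm handing in.

```bash
python3 -c "
from workcell import order
print(order.job_done())"
```

```text
the job is handed in; nothing more can be done
None
```

I handed the job in at about 28 s of the 115 s allowed; the hand-in gave no verdict. The salt is on the middle coaster, the black-capped jar by the mug, the yellow-capped jar by the tin and the tea light on the tin. In the last pictures everything stood upright and close to centre, and the mug, tin and cork showed no sign of having been moved.

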